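Lap two glass slates up a sample roof

ROBOT

A 6-joint arm with a two-finger parallel gripper is mounted at the origin on a cart in front of the work surface, level with it; the furniture and walls round the work are solid. World frame = base frame: x ahead of the robot, y to its left, z up, the work surface at z = 0. Lengths are in mm, angles in rad, forces in N, time in s.
With the tool pointing down it reaches from about 350 to 775 mm from the base axis. Payload 7.3 kg.
Tool frame: the origin (TCP) lies at the very end of the fingers, on their centre line; the grasp point (between the pads) lies 19 mm behind it; z points along the fingers, y is the line along which they close (so a half turn about z gives the same grasp; the last joint's range is limited). The gripper opens to 92 mm and grips with 3 to 60 N. Pads are 19 mm wide; open, the fingers measure 130 mm over their backs; the gripper's body (75 mm by 190 mm) begins 47 mm behind the grasp point.
Start: joints at [1.098, 0.342, 1.524, -0, 1.275, -0.146], TCP at [168.52, 497.242, 188.441] pointing down, gripper open.
Joint ranges: [-2.53, 2.53], [-0.77, 2.02], [0.04, 2.7], [-1, 4.14], [0.28, 2.66], [-3.11, 3.11]. Speed limits (rad/s): [2.57, 2.57, 3.14, 3.14, 3.14, 3.14].

INTERFACE

Orientations are given as [roll, pitch, yaw] about the fixed x, y, z axes, in that order (R = Rz(yaw) Ry(pitch) Rx(roll)).
In Python, from plant import get_obs, capture, close_job gives the robot as it stands. The module is installed in compiled form; this text tells all that it offers.
- The arm moves only by the shell command python3 -m handwheel 'ROWS'. ROWS is JSON, a list of rows, each a list of 3 entries, a list of its own where there are three numbers: the turn, a rotation vector about the tool's x, y, z in degrees, then the shift along the tool's x, y, z in m, then the opening, from 0 (shut) to 1 (fully open). A call has 1 to 12 rows; each row is the pose to reach, as a shift and turn from the pose commanded when the call began, along the tool's axes at that moment; what a row does not reach only later rows make up. A row lasts 1/10 s, in which the tool goes at most 50 mm and 8.59 degrees, less where a joint would pass 70% of its speed; a pose out of reach is approached as far as the arm can. A call with a gripper value outside its range is refused whole. The fingers move at their own pace and stop on an object; the grip force is fixed at half the most. Time passes only in rows, so rows that repeat a pose let the fingers close. It gives the time, the measured TCP pose, the force, the opening and the grip force at its end, in the units of the state.
- get_obs(): the state, without advancing time (a new reading comes with each control period).
- capture(name): name is "scene" or "top" or "wrist"; returns a dict with "image" (420x560x3 uint8, red, green, blue), "depth" (420x560 float32, mm along the optical axis (not along the pixel's ray), 0 where there is no reading), "fx", "fy", "cx", "cy" (pixels), "k1" (the pictures are not rectified: a ray, as slopes to the right and down, at radius r is drawn at 1 + k1 r^2 times it, then the intrinsics apply), "camera_from_world" (4x4, takes a point from world to camera coordinates). Camera axes: x right, y down, z forward; pixel columns grow to the right and rows downward; lengths in mm; the calibration is good to about 2 mm. A picture is of the moment at which its call begins.
- close_job(): hands the job in; it is judged then, once.
The state is a dict: "time": time; "joint_positions": joint angles; "dq": joint speeds; "tau": joint torques, N m; "tool_pos": TCP position; "tcp_rot": TCP orientation; "contact_force": force on the tool from outside, world axes, zero at the start; "moment": the same for the moment, N m; "grip_width": finger opening in mm; "finger_force": force on a finger pad.
Only numpy, scipy, OpenCV 4.12 (cv2) and the standard library are available. Lean on these libraries where they do the work, as an engineer would, in place of code of your own. Each camera call takes 0.05 s, during which the arm holds its last target. There are 200 camera calls.

TASK

Slate the next two courses in the middle column of the little sloping roof. First lay the green glass slate so that it overlaps the dark middle slate of the bottom course with its lower edge on the lower white cross line; then lay the amber slate overlapping the green one, with its lower edge on the upper white cross line. Both should lie straight up the slope, centred in the column; set them down on the roof rather than dropping them.

Things in the scene. Friction and masses are not known exactly. Their poses are not given: they have to be found in the camera images.
- green_slate: opaque green glass roof slate with copper-foiled edges, 80 long, 50 wide, 6 mm thick, 60 g, flat on the bench at first. Origin: centre of underside; x along its length (ends alike), y across, z out of its top. Pinch it across the 50 mm at mid-length, fingertips just clear of the bench.
- amber_slate: opaque amber-orange glass roof slate with copper-foiled edges, 80 long, 50 wide, 6 mm thick, 60 g, flat on the bench at first. Origin: centre of underside; x along its length (ends alike), y across, z out of its top. Pinch it across the 50 mm at mid-length, fingertips just clear of the bench. A violet one like it is not needed.
- lower_line (a point): Lower white cross line, on the dark bottom slates of the fixed roof (172 wide, 198 mm long, pitch 16 deg, rising away from the robot, lower edge 22 mm up). Origin: where the middle of the green slate's lower edge goes, level with its underside. Axes of the laid slate: x up along it (9 deg to level), y across, z out of its top; its centre goes 40 mm up x.
- upper_line (a point): Upper white cross line, on the black felt, 48 mm above the lower one. Origin: where the middle of the amber slate's lower edge goes, level with its underside, 10 mm off the felt, on top of the laid green slate (32 mm lap). Axes of the laid slate: x up along it (9 deg to level; both slates lie parallel), y across, z out of its top; its centre goes 40 mm up x.
Not all that is in view belongs to the job. Leave any grey look-alike of the green_slate alone.

How it is judged (in metres and radians):
On the way, in this order (a step that is already met when the one before it is completed fails the run):
1. the green slate lies on the roof with its lower edge on the lower line, let go (x of green_slate in the frame of lower_line between 0.025 and 0.055 m and y of green_slate in the frame of lower_line between -0.015 and 0.015 m and z of green_slate in the frame of lower_line between -0.007 and 0.007 m and angle between the x axis of green_slate and the x axis of lower_line, either way round below 0.21 rad and angle between the z axis of green_slate and the z axis of lower_line, either way round below 0.12 rad and contact force between green_slate and the fingers below 0.05 N and linear speed of green_slate below 0.02 m/s), for 0.2 s.
2. the amber slate lies on the green one with its lower edge on the upper line, let go (x of amber_slate in the frame of upper_line between 0.025 and 0.055 m and y of amber_slate in the frame of upper_line between -0.015 and 0.015 m and z of amber_slate in the frame of upper_line between -0.007 and 0.007 m and angle between the x axis of amber_slate and the x axis of upper_line, either way round below 0.21 rad and angle between the z axis of amber_slate and the z axis of upper_line, either way round below 0.12 rad and contact force between amber_slate and the fingers below 0.05 N and linear speed of amber_slate below 0.02 m/s), for 0.2 s.
At the end, for the whole second after the job is handed in: Lower edges of the green and amber slates within 15 mm of the lower and upper line, each within 15 mm of the column's middle, 12 degrees of straight up the slope, and 7 degrees and 7 mm of flat in its lapped place; amber rests on green; both released and at rest (all of step 1 and all of step 2 and contact force between green_slate and amber_slate above 0.02 N); the robot touches nothing.
It fails at once if the green slate falls freely (faster than 0.8 m/s, a drop of over 30 mm) (linear speed of green_slate above 0.8 m/s and contact force between green_slate and the fingers below 0.05 N).
It fails at once if the amber slate falls freely (faster than 0.8 m/s, a drop of over 30 mm) (linear speed of amber_slate above 0.8 m/s and contact force between amber_slate and the fingers below 0.05 N).
It also fails if it takes over 51 s, if anything falls off the work surface, if the arm or the gripper's body presses on something with over 40 N, if the wrist force passes 120 N, or if a joint passes its speed limit or range.

## Working session

There is one attempt and no reset: what is moved stays moved. The work goes in short steps, Python scripts to look and compute and a shell command to move; the robot and the scene stay as the last step left them, time stands still between calls to the robot, and variables do not carry over. Pictures are saved under pics/ and viewed, at most 10 in all, crops included, and the job is handed in when it is done.

```bash
mkdir -p pics
cat > h.py <<'E'
import numpy as np, cv2
from plant import get_obs, capture
def save(c,n): cv2.imwrite(n,c["image"][:,:,::-1])
def world(c,mask_or_pts):
    # pts: Nx2 (col,row) -> world points by depth
    p=np.asarray(mask_or_pts,int)
    u=(p[:,0]-c["cx"])/c["fx"]; v=(p[:,1]-c["cy"])/c["fy"]
    rd=np.hypot(u,v); r=rd.copy()
    for _ in range(20): r=rd/(1+c["k1"]*r*r)
    s=np.where(rd>0,r/np.maximum(rd,1e-9),1)
    d=c["depth"][p[:,1],p[:,0]]
    P=np.c_[u*s*d,v*s*d,d,np.ones(len(d))]
    return (P@np.linalg.inv(c["camera_from_world"]).T)[:,:3],d
E
python3 - <<'E'
from h import *
o=get_obs();print({k:np.round(v,3) for k,v in o.items()})
for n in("scene","top"):
    c=capture(n);save(c,f"pics/{n}0.png");np.save(f"{n}0.npy",c,allow_pickle=True)
    print(n,c["fx"],c["k1"],np.round(np.linalg.inv(c["camera_from_world"])[:3],2).tolist())
E
```

```text
{'time': np.float64(0.0), 'joint_positions': array([ 1.098,  0.343,  1.525, -0.   ,  1.275, -0.146]), 'dq': array([-0.001,  0.   ,  0.001, -0.001,  0.   ,  0.001]), 'tau': array([  0.   , -43.125, -24.422,   0.072,   0.056,  -0.   ]), 'tool_pos': array([168.302, 496.785, 187.74 ]), 'tcp_rot': array([-3.14 , -0.   ,  2.815]), 'contact_force': array([ 0.18 , -0.054, -0.236]), 'moment': array([-0.01 , -0.028, -0.068]), 'finger_force': np.float64(0.0), 'grip_width': np.float64(91.875)}
scene 401.6690867801592 -0.03714342653585976 [[0.65, -0.33, 0.68, -208.12], [-0.76, -0.28, 0.59, -597.09], [-0.0, -0.9, -0.44, 509.04]]
top 501.05709917894814 -0.07883480268750578 [[0.02, -0.99, 0.12, 331.19], [-1.0, -0.02, -0.0, -0.89], [0.01, -0.12, -0.99, 1224.9]]
```

```bash
sleep 1
```

```text
(no output)
```

View pics/scene0.png

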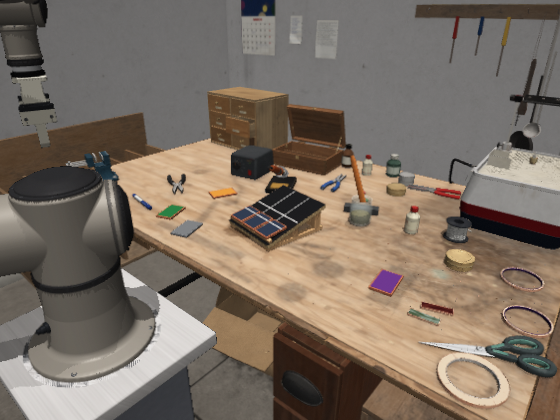

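View pics/top0.png

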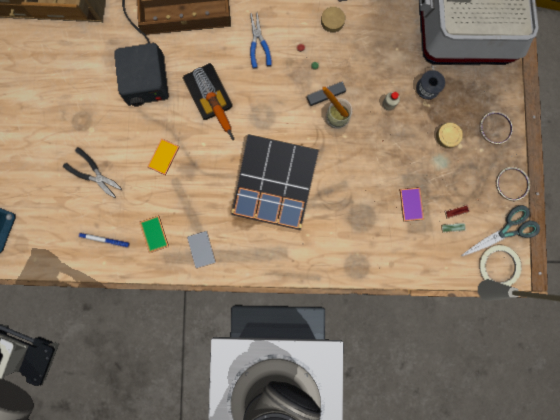

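In the top view there are four slates. Green is at (154,233), with its grey look-alike at (201,249). Amber is at (163,156), and violet, which isn't needed, is at (411,204). Green and amber are picked out by their colours. The roof is centred near (277,180), with its bottom course at about (268,206). I'll confirm this in an enlarged crop and measure.

```bash
cat > m.py <<'E'
from h import *
import sys
def slate(c,name):
    hsv=cv2.cvtColor(c["image"],cv2.COLOR_RGB2HSV)
    lo,hi={"green":((45,100,50),(80,255,255)),"amber":((16,190,150),(28,255,255))}[name]
    m=cv2.inRange(hsv,lo,hi); n,l,s,ce=cv2.connectedComponentsWithStats(m)
    for i in range(1,n):
        if s[i,4]<120: continue
        ys,xs=np.nonzero(l==i); P,d=world(c,np.c_[xs,ys]); P=P[d>0]
        r=cv2.minAreaRect(P[:,:2].astype(np.float32))
        b=cv2.boxPoints(r);e=b[1]-b[0];f=b[2]-b[1]
        if np.linalg.norm(f)>np.linalg.norm(e): e=f
        print(name,s[i].tolist(),"mean",P.mean(0).round(1),"rect",np.round(r[0],1),np.round(r[1],1),"long-axis deg",round(np.degrees(np.arctan2(e[1],e[0]))%180,1),"z",np.percentile(P[:,2],[5,50,95]).round(1))
E
python3 - <<'E'
from m import *
c=np.load("top0.npy",allow_pickle=True).item()
slate(c,"green");slate(c,"amber")
im=c["image"][:,:,::-1]
a=cv2.resize(im[125:280,130:330],None,fx=4,fy=3.8,interpolation=cv2.INTER_CUBIC);cv2.imwrite("pics/crop1.png",cv2.resize(im[130:275,130:330],(800,580),interpolation=cv2.INTER_CUBIC))
# roof plane: felt px
ys,xs=np.mgrid[130:232,228:322];p=np.c_[xs.ravel(),ys.ravel()]
P,d=world(c,p);ok=(P[:,2]>15)&(d>0)
P=P[ok]
r=cv2.minAreaRect(P[:,:2].astype(np.float32));print("roof",r,cv2.boxPoints(r).round(1).tolist())
g=c["image"].min(2)[p[ok][:,1],p[ok][:,0]]
f=P[(P[:,0]>P[:,0].mean())]
A=np.c_[f[:,:2],np.ones(len(f))];s=np.linalg.lstsq(A,f[:,2],rcond=None)[0];print("plane",s,np.degrees(np.arctan(np.hypot(*s[:2]))),np.degrees(np.arctan2(s[1],s[0])),np.std(A@s-f[:,2]))
E
```

```text
green [142, 217, 24, 34, 510] mean [397.9 307.4   5.4] rect [398.  307.7] [72.4 42.9] long-axis deg 20.7 z [1.7 5.2 9.5]
amber [149, 140, 28, 33, 529] mean [590.9 294.    6. ] rect [591.1 294.5] [46.7 75.6] long-axis deg 156.9 z [2.1 6.1 9.8]
roof ((528.8713989257812, 34.62275695800781), (210.3157196044922, 192.99505615234375), 78.6518325805664) [[413.6000061035156, -49.5], [602.7999877929688, -87.5], [644.2000122070312, 118.69999694824219], [455.0, 156.6999969482422]]
plane [ 3.19715383e-01 -2.72510662e-02 -1.20885699e+02] 17.790119309964247 -4.871852915367264 6.859165439581616
```

View pics/crop1.png

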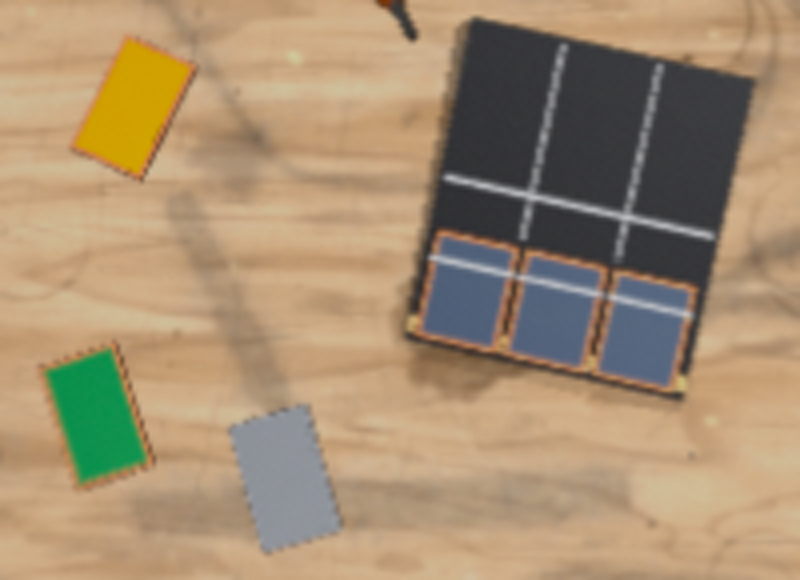

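The crop confirms it: green at crop (97,416), amber at (134,108), and the grey look-alike at (287,478), which I'll leave alone. The lower line crosses the middle slate at about crop (562,286), and the upper line crosses the middle column at about (578,207). Next I'll measure the roof precisely.

```bash
cat > roof.py <<'E'
from h import *
c=np.load("top0.npy",allow_pickle=True).item()
full=lambda q:np.asarray(q,float)/4+130
def ray(c,p):
    K=np.array([[c["fx"],0,c["cx"]],[0,c["fy"],c["cy"]],[0,0,1.]])
    u=cv2.undistortPoints(np.asarray(p,float).reshape(-1,1,2),K,np.array([c["k1"],0,0,0,0.]))[:,0]
    # k1 forward model is 1+k1 r^2: identical to OpenCV
    T=np.linalg.inv(c["camera_from_world"]);return T[:3,3],np.c_[u,np.ones(len(u))]@T[:3,:3].T
def hit(c,p,n,k):
    o,d=ray(c,p);return o+d*((k-o@n)/(d@n))[:,None]
poly=full([[485,40],[735,92],[705,215],[455,160]]).astype(np.int32)
m=np.zeros((420,560),np.uint8);cv2.fillPoly(m,[poly],255)
ys,xs=np.nonzero(m);P,d=world(c,np.c_[xs,ys]);P=P[d>0]
C=P.mean(0);U,S,V=np.linalg.svd(P-C);n=V[2]*np.sign(V[2,2])
print("felt centroid",C.round(1),"pitch",np.degrees(np.arccos(n[2])).round(2),"azim",np.degrees(np.arctan2(-n[1],-n[0])).round(1),"std",np.std((P-C)@n).round(2))
k=n@C
yl=hit(c,full([[445,177],[714,237],[563,45],[523,238],[660,65],[617,260]]),n,k)
a=yl[0]-yl[1];b1=yl[2]-yl[3];b2=yl[4]-yl[5]
for v in(a,b1,b2):print("dir",np.degrees(np.arctan2(v[1],v[0])).round(1),np.linalg.norm(v).round(1))
cor=hit(c,full([[475,18],[753,78],[686,398],[405,337]]),n,k);print("corners",cor.round(1).tolist())
up=hit(c,full([[531,196],[625,217],[578,207]]),n,k);print("upper",up.round(1).tolist())
lo=hit(c,full([[518,278],[608,297],[562,286]]),n,k+10);print("lower(10 up)",lo.round(1).tolist(),"dist to upper",np.linalg.norm(lo[2]-up[2]-10*n).round(1))
E
python3 roof.py
```

```text
felt centroid [571.9   6.1  61.2] pitch 16.27 azim -11.5 std 2.3
dir 78.6 164.1
dir -11.1 117.2
dir -11.4 118.6
corners [[632.4, 76.9, 74.4], [600.1, -87.2, 74.7], [415.2, -53.5, 19.9], [448.3, 116.9, 19.4]]
upper [[531.5, 42.0, 47.6], [520.2, -14.2, 47.6], [525.6, 13.9, 47.5]]
lower(10 up) [[482.7, 48.6, 43.7], [472.5, -5.1, 43.9], [478.4, 22.3, 44.0]] dist to upper 46.9
```

```bash
cat > d.py <<'E'
# d.py: work out turn/shift from the commanded pose to a target; "set" chains a typed row
from h import *
from scipy.spatial.transform import Rotation as R
import sys,json,os
def load():
    if os.path.exists("cmd.json"):
        j=json.load(open("cmd.json"));return np.array(j["p"]),R.from_quat(j["q"])
    return np.array([168.52,497.242,188.441]),R.from_euler("xyz",[-np.pi,0,2.815])
def store(turn,shift):
    p,r=load();p=p+r.apply(np.array(shift)*1000);r=r*R.from_rotvec(turn,degrees=True)
    json.dump(dict(p=p.tolist(),q=r.as_quat().tolist()),open("cmd.json","w"))
def pose(yaw,tilt=0):
    # yaw of tool x (deg); slate up-slope azimuth is yaw+180, raised by tilt
    return R.from_euler("z",yaw,degrees=True)*R.from_euler("y",tilt,degrees=True)*R.from_euler("x",180,degrees=True)
def delta(pt,rt):
    p,r=load();print("turn",(r.inv()*rt).as_rotvec(degrees=True).round(1).tolist(),"shift",(r.inv().apply(np.array(pt)-p)/1000).round(4).tolist())
def check():
    p,r=load();o=get_obs();q=R.from_euler("xyz",o["tcp_rot"])
    print("t",round(float(o["time"]),2),"cmd",p.round(1),"meas",o["tool_pos"].round(1),"rot err deg",np.degrees((r.inv()*q).magnitude()).round(2),"force",o["contact_force"].round(1),"grip",round(float(o["grip_width"]),1),round(float(o["finger_force"]),1))
E
python3 -c "
from d import *
check();delta([398,307.5,120],pose(200.7))
# tilt sign check: tool x (downslope) should point down
print(pose(168.6,9).apply([1,0,0]))"
```

```text
t 0.1 cmd [168.5 497.2 188.4] meas [168.3 496.9 187.8] rot err deg 0.08 force [ 0.2 -0.2  0.6] grip 91.9 0.0
turn [-0.0, -0.0, -39.4] shift [-0.2782, -0.1061, 0.0684]
[-0.96820241  0.19522385 -0.15643447]
```

```bash
python3 -m handwheel '[[[0,0,-5],[-0.034,-0.013,0.009],1],[[0,0,-10],[-0.07,-0.026,0.017],1],[[0,0,-15],[-0.105,-0.04,0.026],1],[[0,0,-20],[-0.14,-0.053,0.034],1],[[0,0,-25],[-0.175,-0.066,0.043],1],[[0,0,-30],[-0.21,-0.08,0.051],1],[[0,0,-35],[-0.245,-0.093,0.06],1],[[0,0,-39.4],[-0.278,-0.106,0.068],1],[[0,0,-39.4],[-0.278,-0.106,0.068],1],[[0,0,-39.4],[-0.278,-0.106,0.068],1]]'
python3 - <<'E'
from d import *; from m import slate
store([0,0,-39.4],[-.278,-.106,.068]);check()
c=capture("wrist");save(c,"pics/wrist1.png");slate(c,"green")
E
```

```text
time: 1.1
tool_pos: [397.7, 307.1, 119.9]
tcp_rot: [3.141, -0.001, -2.784]
contact_force: [-0.0, 0.5, 1.3]
grip_width: 91.6
finger_force: 0.0
t 1.1 cmd [397.8 307.7 120.4] meas [397.7 307.1 119.9] rot err deg 0.19 force [-0.   0.5  1.3] grip 91.6 0.0
green [258, 159, 47, 74, 3302] mean [395.6 308.9   5.8] rect [396.7 309.4] [72.  42.9] long-axis deg 20.4 z [4.7 5.8 7. ]
```

View pics/wrist1.png

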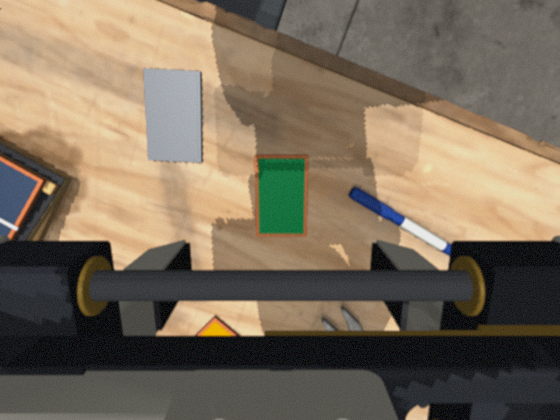

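The wrist view shows green at pixels (258–306, 159–233), lined up with the tool and with clear room on both sides. The two cameras agree within 2 mm.

```bash
python3 -c "
from d import *
delta([397,308.8,2.2],pose(200.5))"
```

```text
turn [-0.0, -0.0, 0.2] shift [0.0004, 0.0014, 0.1182]
```

```bash
python3 -m handwheel '[[[0,0,0.2],[0,0.001,0.03],1],[[0,0,0.2],[0,0.001,0.06],1],[[0,0,0.2],[0,0.001,0.085],1],[[0,0,0.2],[0,0.001,0.105],1],[[0,0,0.2],[0,0.001,0.118],1],[[0,0,0.2],[0,0.001,0.118],1],[[0,0,0.2],[0,0.001,0.118],0.4],[[0,0,0.2],[0,0.001,0.118],0.4],[[0,0,0.2],[0,0.001,0.118],0.4],[[0,0,0.2],[0,0.001,0.118],0.4],[[0,0,0.2],[0,0.001,0.118],0.4],[[0,0,0.2],[0,0.001,0.118],0.4]]'
python3 - <<'E'
from d import *
store([0,0,.2],[0,.001,.118]);check()
E
```

```text
time: 2.35
tool_pos: [397.6, 308.5, 2.6]
tcp_rot: [3.141, 0.0, -2.784]
contact_force: [-0.0, -0.8, -0.6]
grip_width: 48.2
finger_force: 0.0
t 2.35 cmd [397.5 308.6   2.4] meas [397.6 308.5   2.6] rot err deg 0.03 force [-0.  -0.8 -0.6] grip 48.2 0.0
```

```bash
python3 -m handwheel '[[[0,0,0],[0,0,0],0],[[0,0,0],[0,0,0],0],[[0,0,0],[0,0,0],0]]'
python3 - <<'E'
from d import *
check()
E
```

```text
time: 2.65
tool_pos: [397.4, 308.5, 2.4]
tcp_rot: [3.142, -0.0, -2.784]
contact_force: [0.4, 0.8, -0.2]
grip_width: 24.2
finger_force: 0.0
t 2.65 cmd [397.5 308.6   2.4] meas [397.4 308.5   2.4] rot err deg 0.02 force [ 0.4  0.8 -0.2] grip 24.2 0.0
```

The fingers closed past 50 mm with no force, so the grasp missed. I'll look before doing anything else.

```bash
python3 -m handwheel '[[[0,0,0],[0,0,0],1],[[0,0,0],[0,0,0],1],[[0,0,0],[0,0,0],1],[[0,0,0],[0,0,0],1],[[0,0,0],[0,0,0],1],[[0,0,0],[0,0,0],1],[[0,0,0],[0,0,0],1],[[0,0,0],[0,0,0],1],[[0,0,0],[0,0,0],1],[[0,0,0],[0,0,0],1]]'
python3 - <<'E'
from d import *; from m import slate
check()
for n in("wrist","top","scene"):
    c=capture(n);print(n);slate(c,"green");save(c,f"pics/{n}2.png")
a=cv2.imread("pics/wrist2.png");b=cv2.imread("pics/scene2.png")[130:270,80:280]
t=cv2.imread("pics/top2.png")[180:280,110:250]
cv2.imwrite("pics/both2.png",np.vstack([cv2.resize(a,(500,300)),cv2.resize(np.hstack([cv2.resize(b,(250,250)),cv2.resize(t,(250,250))]),(500,250))]))
E
```

```text
time: 3.65
tool_pos: [397.5, 308.5, 2.4]
tcp_rot: [3.142, 0.0, -2.784]
contact_force: [-0.3, 0.7, -0.6]
grip_width: 91.2
finger_force: 0.0
t 3.65 cmd [397.5 308.6   2.4] meas [397.5 308.5   2.4] rot err deg 0.01 force [-0.3  0.7 -0.6] grip 91.2 0.0
wrist
green [242, 178, 74, 93, 6624] mean [387.9 306.    8.2] rect [389.4 306.5] [57.9 43.4] long-axis deg 20.4 z [4.9 5.9 7. ]
top
green [148, 238, 18, 13, 140] mean [373.2 297.    9.8] rect [376.2 289.8] [18.6 59.6] long-axis deg 110.2 z [ 1.4  5.5 11.4]
scene
green [159, 205, 24, 12, 150] mean [394.5 304.4   7.5] rect [395.5 305.7] [68.  45.7] long-axis deg 17.1 z [6.1 7.5 9. ]
```

View pics/both2.png

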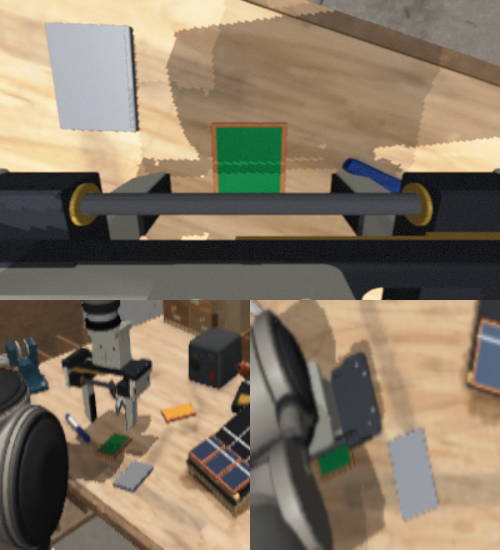

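The slate hasn't moved and the fingers straddle it, so the tips must have passed above it. I'll measure the height of the tips in the scene view.

```bash
python3 - <<'E'
from d import *
p,r=load()
for n in("scene","wrist"):
    c=capture(n)
    ys,xs=np.mgrid[0:420,0:560];px=np.c_[xs.ravel(),ys.ravel()];P,d=world(c,px);L=r.inv().apply(P-p)
    for s in(-1,1):
        # finger: |x|<14, 44<|y|<70 in tool frame, histogram of height
        k=(d>0)&(abs(L[:,0])<14)&(L[:,1]*s>40)&(L[:,1]*s<72)
        print(n,s,np.histogram(P[k,2],[-5,-2,0,2,4,6,8,10,12,15,20,25,30,40])[0])
        k&=(P[:,2]>8)&(P[:,2]<30);print("   local x",np.percentile(L[k,0],[5,50,95]).round(1),"y",np.percentile(L[k,1],[5,50,95]).round(1)) if k.any() else 0
E
cat > /dev/null
```

```text
scene -1 [ 0  7 36  4  0  0  0  0  0  0  0  0  0]
scene 1 [ 0 11 23  9  3  3  1  3  1  0  0  0  2]
   local x [4.2 5.5 8.1] y [64.1 67.3 70.6]
wrist -1 [  22 1533  216    0    0    0    0    0    0    0    0    0    3]
wrist 1 [  30 1472  210   19   30   28   53   99   42    0    0    0    2]
   local x [-0.7  4.3  9.4] y [65.9 69.3 71.7]
```

```bash
python3 -c "
import cv2;a=cv2.imread('pics/scene2.png')[160:240,120:220];cv2.imwrite('pics/sc2.png',cv2.resize(a,(800,600),interpolation=cv2.INTER_CUBIC))"
```

```text
(no output)
```

View pics/sc2.png

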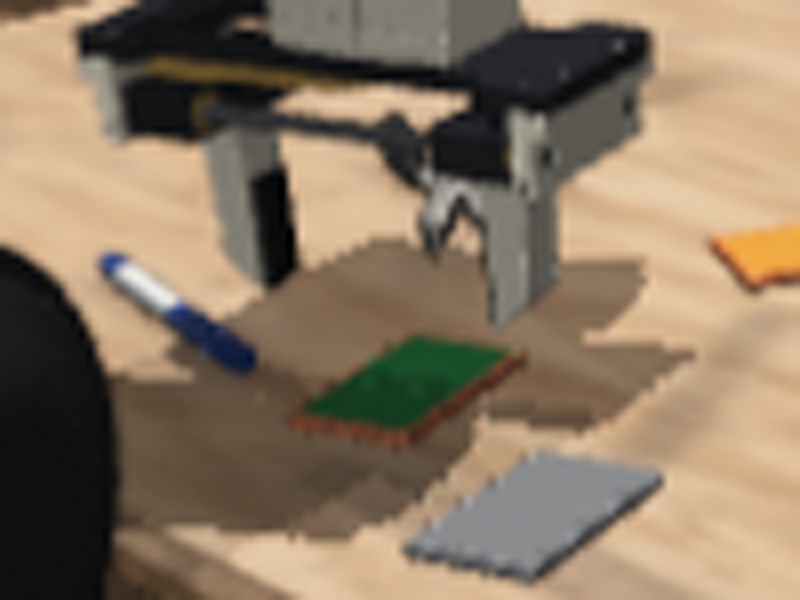

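The picture shows the fingers away from the slate, with tips at about scene (182,202) and (153,197). I'll get their real positions.

Run:
```python
from d import *
c=capture("scene");p,r=load()
px=[(u,v) for u in (183,185,187) for v in (190,195,199)]+[(155,v) for v in(188,192,195)]+[(150,v) for v in (185,190,194)]+[(184,164),(200,168),(150,164)]
P,d=world(c,px)
for q,a in zip(px,P): print(q,a.round(0),r.inv().apply(a-p).round(0))
```

```text
(183, 190) [405. 249.  83.] [ 14. -59. -81.]
(183, 195) [407. 254.  67.] [ 10. -55. -64.]
(183, 199) [405. 253.  55.] [ 12. -55. -53.]
(185, 190) [409. 244.  84.] [ 12. -64. -81.]
(185, 195) [408. 246.  68.] [ 12. -63. -66.]
(185, 199) [407. 247.  56.] [ 12. -61. -54.]
(187, 190) [420. 250.  79.] [ -0. -63. -76.]
(187, 195) [416. 248.  65.] [  4. -64. -63.]
(187, 199) [484. 342.   3.] [-93.   1.  -0.]
(155, 188) [384. 352.  69.] [ -2.  46. -66.]
(155, 192) [379. 348.  58.] [  3.  43. -56.]
(155, 195) [381. 352.  47.] [  0.  47. -45.]
(150, 185) [370. 355.  81.] [  9.  53. -79.]
(150, 190) [367. 353.  67.] [ 13.  52. -65.]
(150, 194) [368. 358.  53.] [ 10.  56. -51.]
(184, 164) [431. 267. 148.] [ -17.  -50. -145.]
(200, 168) [453. 227. 139.] [ -24.  -96. -137.]
(150, 164) [396. 382. 131.] [ -25.   69. -129.]
```

The tips are really about 41 mm above the bench while the reported z is 2.4, so the reported tool z is off by roughly 40 mm. The lateral position is right. I'll descend in stages, measuring as I go.

```bash
cat > tip.py <<'E'
from d import *
# finger-tip height: lowest finger points in the scene camera, in columns about the fingers
c=capture("scene");p,r=load();check()
ys,xs=np.mgrid[0:420,0:560];px=np.c_[xs.ravel(),ys.ravel()];P,d=world(c,px);L=r.inv().apply(P-p)
o=get_obs()["grip_width"]/2
for s in(-1,1):
    k=(d>0)&(abs(L[:,0])<16)&(L[:,1]*s>o-6)&(L[:,1]*s<o+26)&(L[:,2]<12)&(P[:,2]>9)
    z=np.sort(P[k,2]);print("side",s,"n",k.sum(),"lowest z",z[:8].round(1),"mean x,y local",L[k,:2].mean(0).round(1))
E
python3 tip.py
python3 -m handwheel '[[[0,0,0],[0,0,0.008],1],[[0,0,0],[0,0,0.016],1],[[0,0,0],[0,0,0.022],1],[[0,0,0],[0,0,0.025],1],[[0,0,0],[0,0,0.025],1]]'
python3 -c "
from d import *
store([0,0,0],[0,0,.025])"; python3 tip.py
```

```text
t 4.0 cmd [397.5 308.6   2.4] meas [397.4 308.6   2.4] rot err deg 0.01 force [-0.2  0.3 -0.5] grip 92.0 0.0
side -1 n 590 lowest z [42.6 43.1 43.5 44.7 46.4 47.8 48.3 49.5] mean x,y local [  2.8 -58.6]
side 1 n 262 lowest z [ 9.6 10.9 10.9 11.4 11.7 12.7 39.9 39.9] mean x,y local [ 5.1 53. ]
time: 4.5
tool_pos: [397.0, 308.3, -23.3]
tcp_rot: [-3.141, -0.001, -2.784]
contact_force: [-0.3, 0.5, -0.6]
grip_width: 91.8
finger_force: 0.0
t 4.55 cmd [397.5 308.6 -22.6] meas [397.3 308.5 -22.9] rot err deg 0.04 force [0.1 0.3 0. ] grip 92.0 0.0
side -1 n 562 lowest z [18.2 19.5 20.  20.3 22.5 23.7 23.9 25.1] mean x,y local [  2.6 -58.4]
side 1 n 246 lowest z [ 9.4  9.5 10.2 11.7 12.  12.3 14.3 15.7] mean x,y local [ 6.1 53.1]
```

```bash
python3 -m handwheel '[[[0,0,0],[0,0,0.003],1],[[0,0,0],[0,0,0.006],1],[[0,0,0],[0,0,0.009],1],[[0,0,0],[0,0,0.011],1],[[0,0,0],[0,0,0.011],1]]'
python3 -m handwheel '[[[0,0,0],[0,0,0.001],1],[[0,0,0],[0,0,0.001],1]]'
python3 -m handwheel '[[[0,0,0],[0,0,0.001],1],[[0,0,0],[0,0,0.001],1]]'
python3 -c "
from d import *
store([0,0,0],[0,0,.013])"; sed -i 's/P\[:,2\]>9/P[:,2]>3.5/' tip.py;python3 tip.py
```

```text
time: 5.05
tool_pos: [397.2, 308.5, -33.9]
tcp_rot: [-3.142, -0.001, -2.784]
contact_force: [-0.3, 0.3, 0.5]
grip_width: 91.7
finger_force: 0.0
time: 5.25
tool_pos: [397.5, 308.6, -34.6]
tcp_rot: [3.142, 0.0, -2.784]
contact_force: [0.1, 0.5, 0.6]
grip_width: 91.5
finger_force: 0.0
time: 5.45
tool_pos: [397.4, 308.5, -35.6]
tcp_rot: [3.142, -0.0, -2.784]
contact_force: [0.7, 0.7, 0.5]
grip_width: 91.6
finger_force: 0.0
t 5.5 cmd [397.5 308.6 -35.6] meas [397.4 308.5 -35.6] rot err deg 0.02 force [ 0.5 -0.2  0.2] grip 92.1 0.0
side -1 n 562 lowest z [ 4.2  7.1  8.6  9.  10.2 10.3 11.9 12.9] mean x,y local [  2.2 -58.4]
side 1 n 247 lowest z [4.1 4.4 4.5 5.1 5.2 6.  6.1 6.6] mean x,y local [ 5.3 53.4]
```

```bash
python3 -m handwheel '[[[0,0,0],[0,0,0.001],1],[[0,0,0],[0,0,0.001],1]]' | grep -E "tool_pos|contact"
python3 -m handwheel '[[[0,0,0],[0,0,0.001],1],[[0,0,0],[0,0,0.001],1]]'| grep -E "tool_pos|contact"
python3 -c "
from d import *
store([0,0,0],[0,0,.002])"
```

```text
tool_pos: [397.4, 308.5, -36.6]
contact_force: [-0.3, 1.2, -0.3]
tool_pos: [397.4, 308.5, -37.7]
contact_force: [0.3, -0.4, -0.3]
```

```bash
python3 -m handwheel '[[[0,0,0],[0,0,0.001],1],[[0,0,0],[0,0,0.001],1]]' | grep -E "tool_pos|contact"
python3 -c "
from d import *
store([0,0,0],[0,0,.001])"; python3 tip.py
```

```text
tool_pos: [397.5, 308.6, -38.0]
contact_force: [-2.5, -0.8, 6.0]
t 6.15 cmd [397.5 308.6 -38.6] meas [397.5 308.6 -38.1] rot err deg 0.02 force [-1.  -1.3  5.2] grip 91.8 3.1
side -1 n 556 lowest z [ 3.7  5.6  7.1  7.6  9.2  9.7 10.9 11.1] mean x,y local [  2.6 -58.6]
side 1 n 240 lowest z [4.7 4.7 4.8 5.  5.  5.7 6.1 6.2] mean x,y local [ 5.  53.5]
```

The tips touched the bench at a reported −38.0, so the tip offset is 38 mm. I'll back off 1.6 mm and close.

```bash
python3 -m handwheel '[[[0,0,0],[0,0,-0.0016],1],[[0,0,0],[0,0,-0.0016],1],[[0,0,0],[0,0,-0.0016],0.3],[[0,0,0],[0,0,-0.0016],0.3],[[0,0,0],[0,0,-0.0016],0.3],[[0,0,0],[0,0,-0.0016],0.3],[[0,0,0],[0,0,-0.0016],0.3],[[0,0,0],[0,0,-0.0016],0.3],[[0,0,0],[0,0,-0.0016],0.3],[[0,0,0],[0,0,-0.0016],0.3],[[0,0,0],[0,0,-0.0016],0.3]]'
python3 -c "
from d import *
store([0,0,0],[0,0,-.0016]);check();p,r=load();delta(p+[0,0,110],r)"
```

```text
time: 7.25
tool_pos: [397.5, 308.6, -37.0]
tcp_rot: [3.142, 0.0, -2.784]
contact_force: [-0.3, -0.4, -0.4]
grip_width: 49.5
finger_force: 30.0
t 7.25 cmd [397.5 308.6 -37. ] meas [397.5 308.6 -37. ] rot err deg 0.01 force [-0.3 -0.4 -0.4] grip 49.5 30.0
turn [0.0, 0.0, 0.0] shift [0.0, -0.0, -0.11]
```

Gripped, at 49.5 mm and 30 N. I'll lift and plan the transit.

```bash
python3 -m handwheel '[[[0,0,0],[0,0,-0.01],0.3],[[0,0,0],[0,0,-0.025],0.3],[[0,0,0],[0,0,-0.045],0.3],[[0,0,0],[0,0,-0.065],0.3],[[0,0,0],[0,0,-0.085],0.3],[[0,0,0],[0,0,-0.1],0.3],[[0,0,0],[0,0,-0.11],0.3],[[0,0,0],[0,0,-0.11],0.3]]' | grep -E "tool|grip|finger"
python3 -c "
from d import *
store([0,0,0],[0,0,-.11]);check()
rt=pose(168.6,9);n=-rt.apply([0,0,1]);print(n)
delta(np.array([516.7,15,50.3])-37*n+45*n,rt)"
```

```text
tool_pos: [398.2, 309.0, 74.6]
grip_width: 49.2
finger_force: 30.0
t 8.05 cmd [397.5 308.6  73. ] meas [398.2 309.   74.6] rot err deg 0.17 force [ 0.  -0.3 -1.1] grip 49.2 30.0
[-0.1533482   0.03092042  0.98768834]
turn [2.5, -8.8, 31.8] shift [-0.0079, -0.3161, 0.0148]
```

```bash
python3 -m handwheel '[[[0,0,0],[0,-0.012,0],0.3],[[0,0,3],[-0.001,-0.035,0],0.3],[[0,0,7],[-0.002,-0.07,0],0.3],[[0,0,11],[-0.003,-0.105,0],0.3],[[0.5,-1.5,15],[-0.004,-0.14,0],0.3],[[1,-3,19],[-0.005,-0.175,0.002],0.3],[[1.5,-5,23],[-0.006,-0.21,0.004],0.3],[[2,-7,27],[-0.007,-0.245,0.006],0.3],[[2.3,-8,30],[-0.008,-0.275,0.009],0.3],[[2.5,-8.8,31.8],[-0.008,-0.3,0.012],0.3],[[2.5,-8.8,31.8],[-0.008,-0.316,0.015],0.3],[[2.5,-8.8,31.8],[-0.008,-0.316,0.015],0.3]]' | grep -E "tool|grip|finger"
cat > look.py <<'E'
from d import *; from m import slate
import sys
# where the held/laid slate's top centre is, by colour, in each camera; compare with the expected
n=sys.argv[1]
for cam in("top","scene","wrist"):
    c=capture(cam);print(cam);slate(c,n);save(c,f"pics/{cam}_{sys.argv[2]}.png")
check();p,r=load();h=-r.apply([0,0,1]);print("expected top centre",(p+(37+6)*h).round(1))
E
python3 -c "
from d import *
store([2.5,-8.8,31.8],[-.008,-.316,.015])"; python3 look.py green h1
```

```text
tool_pos: [515.0, 12.9, 56.7]
grip_width: 49.4
finger_force: 30.0
top
scene
green [257, 190, 18, 14, 137] mean [493.6  19.7  98. ] rect [498.2  17.1] [42.7 55.8] long-axis deg 172.8 z [ 94.7  97.9 101.8]
wrist
green [235, 191, 92, 80, 7079] mean [489.4  21.6  98.5] rect [487.6  21.9] [43.5 46.2] long-axis deg 168.5 z [93.9 96.8 99.9]
green [239, 300, 84, 29, 2320] mean [534.3  12.6 104.2] rect [507.8  18.6] [43.4 72.9] long-axis deg 167.2 z [102.5 103.9 105.3]
t 9.4 cmd [515.6  15.4  58. ] meas [514.6  15.3  57.4] rot err deg 0.1 force [-0.4 -0.4 -0.6] grip 49.4 30.0
expected top centre [508.9  16.7 100.5]
```

```bash
cat > fr.py <<'E'
from d import *
import sys
# slate extents in the frame of its line; underside centre estimate. args: colour, origin choice
RNG={"green":((45,100,30),(80,255,255)),"amber":((14,170,60),(28,255,255))}
ORG={"green":[478,22.8,44],"amber":[522.9,14,57.1]}
def ext(name,cams):
    rt=pose(168.6,9);X=-rt.apply([1,0,0]);Z=-rt.apply([0,0,1]);Y=np.cross(Z,X)
    for cam in cams:
        c=capture(cam);hsv=cv2.cvtColor(c["image"],cv2.COLOR_RGB2HSV);m=cv2.inRange(hsv,*RNG[name])
        ys,xs=np.nonzero(m);P,d=world(c,np.c_[xs,ys]);F=(P-ORG[name])@np.c_[X,Y,Z]
        k=(d>0)&(abs(F[:,0]-40)<75)&(abs(F[:,1])<60)&(F[:,2]>-15)&(F[:,2]<100)
        F=F[k]
        if len(F)<60: print(cam,"few",len(F));continue
        A=np.c_[F[:,:2],np.ones(len(F))];s=np.linalg.lstsq(A,F[:,2],rcond=None)[0]
        r=cv2.minAreaRect(F[:,:2].astype(np.float32))
        lo,hi=np.percentile(F,[1,99],axis=0).round(1)
        print(cam,len(F),"x",lo[0],hi[0],"y",lo[1],hi[1],"mid",((lo+hi)/2)[:2].round(1),"tilt deg x,y",np.degrees(s[:2]).round(1),"underside z at mid",(s@[*((lo+hi)/2)[:2],1]-6).round(1),"rect",np.round(r[1],0),round(r[2],1))
    check()
if __name__=="__main__": ext(sys.argv[1],sys.argv[2].split(","))
E
python3 fr.py green wrist,scene,top
```

```text
wrist 9176 x 1.5 73.7 y -19.7 22.8 mid [37.6  1.6] tilt deg x,y [-0.1  0. ] underside z at mid 44.4 rect [74. 44.] 0.1
scene 132 x 2.2 64.6 y -20.6 19.7 mid [33.4 -0.5] tilt deg x,y [ 0.  -0.2] underside z at mid 45.5 rect [69. 41.] 1.9
top few 0
t 9.55 cmd [515.6  15.4  58. ] meas [515.1  16.   57.9] rot err deg 0.05 force [ 0.7 -0.9 -1.1] grip 49.6 30.0
```

Over the roof the slate lies parallel to its target, 2 mm low in x, 1 mm off in y, and 44 mm above the roof. I'll correct that and descend.

```bash
python3 -m handwheel '[[[0,0,0],[-0.001,-0.001,0.008],0.3],[[0,0,0],[-0.002,-0.001,0.016],0.3],[[0,0,0],[-0.002,-0.001,0.024],0.3],[[0,0,0],[-0.002,-0.001,0.03],0.3],[[0,0,0],[-0.002,-0.001,0.035],0.3],[[0,0,0],[-0.002,-0.001,0.038],0.3],[[0,0,0],[-0.002,-0.001,0.04],0.3],[[0,0,0],[-0.002,-0.001,0.04],0.3],[[0,0,0],[-0.002,-0.001,0.04],0.3]]' | grep -E "tool|cont|finger"
python3 -c "
from d import *
store([0,0,0],[-.002,-.001,.04])"; python3 fr.py green wrist
python3 -m handwheel '[[[0,0,0],[0,0,0.001],0.3],[[0,0,0],[0,0,0.001],0.3]]' | grep -E "tool|cont|finger"
python3 -m handwheel '[[[0,0,0],[0,0,0.001],0.3],[[0,0,0],[0,0,0.001],0.3]]' | grep -E "tool|cont|finger"
```

```text
tool_pos: [523.5, 12.7, 19.0]
contact_force: [0.2, 0.3, -1.0]
finger_force: 30.0
wrist 9369 x 4.4 76.7 y -20.6 22.0 mid [40.6  0.7] tilt deg x,y [-3.9  0.1] underside z at mid 6.1 rect [74. 77.] 0.7
t 10.5 cmd [523.5  12.8  18.9] meas [523.5  12.7  19.1] rot err deg 0.03 force [ 0.3  0.1 -0.6] grip 48.9 30.0
tool_pos: [523.5, 12.7, 17.9]
contact_force: [0.3, 1.0, -0.3]
finger_force: 30.0
tool_pos: [523.6, 12.7, 16.8]
contact_force: [-0.5, 0.7, 0.3]
finger_force: 30.0
```

```bash
python3 -m handwheel '[[[0,0,0],[0,0,0.001],0.3],[[0,0,0],[0,0,0.001],0.3]]' | grep -E "tool|cont"
python3 -m handwheel '[[[0,0,0],[0,0,0.001],0.3],[[0,0,0],[0,0,0.001],0.3]]' | grep -E "tool|cont"
python3 -c "
from d import *
store([0,0,0],[0,0,.004])"; python3 fr.py green wrist
```

```text
tool_pos: [523.8, 12.6, 15.8]
contact_force: [0.2, 0.3, 0.0]
tool_pos: [524.0, 12.6, 14.8]
contact_force: [-0.4, 0.5, -1.3]
wrist 9359 x 4.3 76.6 y -20.6 21.9 mid [40.4  0.6] tilt deg x,y [-3.9 -0.2] underside z at mid 1.8 rect [74. 57.] 1.0
t 11.35 cmd [524.1  12.7  14.9] meas [523.9  12.6  14.8] rot err deg 0.01 force [-0.   0.2 -0.7] grip 49.3 30.0
```

```bash
python3 -m handwheel '[[[0,0,0],[0,0,0.001],0.3],[[0,0,0],[0,0,0.001],0.3]]' | grep -E "tool|cont"
python3 -m handwheel '[[[0,0,0],[0,0,0.001],0.3],[[0,0,0],[0,0,0.001],0.3]]' | grep -E "tool|cont"
python3 -c "
from d import *
store([0,0,0],[0,0,.002]);check()"
```

```text
tool_pos: [524.1, 12.6, 14.6]
contact_force: [-3.4, 0.1, 7.3]
tool_pos: [524.1, 12.6, 14.5]
contact_force: [-8.3, 0.9, 18.5]
t 11.75 cmd [524.4  12.6  12.9] meas [524.1  12.6  14.5] rot err deg 0.04 force [-8.3  0.9 18.5] grip 49.4 30.0
```

The slate made contact at the expected height. I'll ease off the preload, release, retreat along the normal and check.

```bash
python3 -m handwheel '[[[0,0,0],[0,0,-0.0015],0.3],[[0,0,0],[0,0,-0.0015],0.3],[[0,0,0],[0,0,-0.0015],0.72],[[0,0,0],[0,0,-0.0015],0.72],[[0,0,0],[0,0,-0.0015],0.72],[[0,0,0],[0,0,-0.0015],0.72],[[0,0,0],[0,0,-0.01],0.72],[[0,0,0],[0,0,-0.03],0.72],[[0,0,0],[0,0,-0.06],1],[[0,0,0],[0,0,-0.09],1],[[0,0,0],[0,0,-0.12],1],[[0,0,0],[0,0,-0.12],1]]'
python3 -c "
from d import *
store([0,0,0],[0,0,-.12])"; python3 fr.py green wrist,scene,top
```

```text
time: 12.95
tool_pos: [507.9, 16.1, 136.0]
tcp_rot: [3.141, 0.166, 2.943]
contact_force: [-0.2, -0.3, -0.7]
grip_width: 90.5
finger_force: 0.0
wrist 4148 x 4.8 76.3 y -20.3 21.6 mid [40.6  0.7] tilt deg x,y [-0.2  0. ] underside z at mid 0.7 rect [73. 43.] 0.1
scene 223 x 5.7 76.1 y -22.0 20.1 mid [40.9 -0.9] tilt deg x,y [-0.1 -0.3] underside z at mid 1.7 rect [74. 44.] 0.9
top few 0
t 13.1 cmd [505.9  16.3 131.4] meas [505.5  16.3 131.3] rot err deg 0.02 force [ 0.4 -0.1 -0.3] grip 91.9 0.0
```

Green is placed at x 40.6, y 0.7, z 0.7 and parallel to its target. Now the amber slate.

```bash
python3 -c "
from d import *
delta([591,294.3,80],pose(156.9))"
```

```text
turn [0.9, 9.0, 11.7] shift [-0.0201, 0.2893, 0.0553]
```

```bash
python3 -m handwheel '[[[0.1,1,1],[-0.002,0.029,0],1],[[0.2,2,2.5],[-0.004,0.06,0],1],[[0.3,3,4],[-0.006,0.095,0],1],[[0.4,4,5.5],[-0.009,0.13,0.005],1],[[0.5,5.5,7],[-0.012,0.165,0.012],1],[[0.6,6.5,8.5],[-0.015,0.2,0.02],1],[[0.8,8,10],[-0.018,0.235,0.035],1],[[0.9,9,11.7],[-0.02,0.27,0.05],1],[[0.9,9,11.7],[-0.02,0.289,0.055],1],[[0.9,9,11.7],[-0.02,0.289,0.055],1],[[0.9,9,11.7],[-0.02,0.289,0.055],1]]'
python3 - <<'E'
from d import *; from m import slate
store([.9,9,11.7],[-.02,.289,.055]);check()
c=capture("wrist");save(c,"pics/wrist3.png");slate(c,"amber")
p,r=load();print(r.as_euler("xyz",degrees=True))
delta([591,294.3,-36.9],pose(156.9))
E
```

```text
time: 14.2
tool_pos: [589.8, 293.5, 78.7]
tcp_rot: [-3.14, -0.002, 2.739]
contact_force: [-0.6, -1.6, -0.3]
grip_width: 91.9
finger_force: 0.0
t 14.2 cmd [590.8 294.   80.3] meas [589.8 293.5  78.7] rot err deg 0.17 force [-0.6 -1.6 -0.3] grip 91.9 0.0
amber [255, 164, 55, 86, 4470] mean [588.9 296.3   5.8] rect [590.  295.8] [44.  74.2] long-axis deg 156.7 z [4.7 5.8 6.9]
[ 1.79964966e+02 -5.38541255e-03  1.56899420e+02]
turn [0.0, -0.0, -0.0] shift [-0.0001, 0.0003, 0.1172]
```

View pics/wrist3.png

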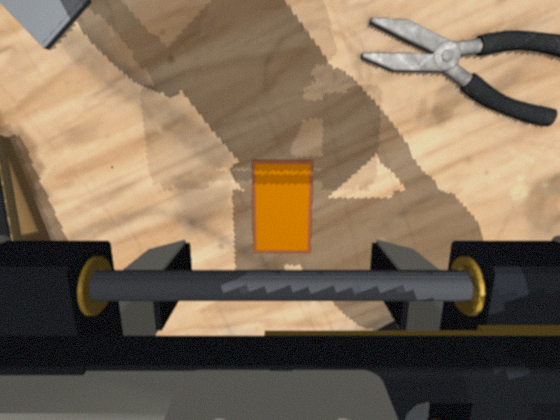

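Amber sits at pixels (255–310, 164–250), aligned and clear of the pliers, which are at (450,55). I'll descend and grip.

```bash
python3 -m handwheel '[[[0,0,0],[0.001,0.001,0.03],1],[[0,0,0],[0.001,0.001,0.06],1],[[0,0,0],[0.001,0.001,0.085],1],[[0,0,0],[0.001,0.001,0.1],1],[[0,0,0],[0.001,0.001,0.11],1],[[0,0,0],[0.001,0.001,0.115],1],[[0,0,0],[0.001,0.001,0.117],1],[[0,0,0],[0.001,0.001,0.117],1]]' | grep -E "tool|cont"
python3 -m handwheel '[[[0,0,0],[0,0,0],0.3],[[0,0,0],[0,0,0],0.3],[[0,0,0],[0,0,0],0.3],[[0,0,0],[0,0,0],0.3],[[0,0,0],[0,0,0],0.3],[[0,0,0],[0,0,0],0.3],[[0,0,0],[0,0,0],0.3],[[0,0,0],[0,0,0],0.3],[[0,0,0],[0,0,0],0.3]]'
python3 -c "
from d import *
store([0,0,0],[.001,.001,.117]);check()"
```

```text
tool_pos: [590.8, 295.5, -35.9]
contact_force: [-0.5, -0.8, -0.0]
time: 15.95
tool_pos: [590.2, 295.3, -36.6]
tcp_rot: [3.141, -0.0, 2.738]
contact_force: [-0.1, -0.2, 0.9]
grip_width: 49.1
finger_force: 30.0
t 15.95 cmd [590.2 295.4 -36.7] meas [590.2 295.3 -36.6] rot err deg 0.01 force [-0.1 -0.2  0.9] grip 49.1 30.0
```

```bash
python3 -m handwheel '[[[0,0,0],[0,0,-0.01],0.3],[[0,0,0],[0,0,-0.025],0.3],[[0,0,0],[0,0,-0.045],0.3],[[0,0,0],[0,0,-0.065],0.3],[[0,0,0],[0,0,-0.085],0.3],[[0,0,0],[0,0,-0.105],0.3],[[0,0,0],[0,0,-0.12],0.3],[[0,0,0],[0,0,-0.125],0.3],[[0,0,0],[0,0,-0.125],0.3]]' | grep -E "tool|grip|finger"
python3 -c "
from d import *
store([0,0,0],[0,0,-.125]);check()
rt=pose(168.6,9);n=-rt.apply([0,0,1])
delta(np.array([561.6,6.2,63.4])+8*n,rt)"
```

```text
tool_pos: [590.8, 295.5, 90.0]
grip_width: 49.4
finger_force: 30.0
t 16.85 cmd [590.2 295.3  88.3] meas [590.8 295.5  90. ] rot err deg 0.15 force [ 1.  -0.1 -0.9] grip 49.4 30.0
turn [-0.9, -9.0, -11.7] shift [-0.0859, -0.2774, 0.0168]
```

```bash
python3 -m handwheel '[[[0,0,0],[-0.004,-0.012,0],0.3],[[0,0,-1],[-0.012,-0.038,0],0.3],[[-0.1,-1,-2.5],[-0.022,-0.07,0],0.3],[[-0.2,-2,-4],[-0.032,-0.105,0],0.3],[[-0.3,-3,-5.5],[-0.043,-0.14,0],0.3],[[-0.5,-5,-7],[-0.054,-0.175,0.002],0.3],[[-0.7,-7,-9],[-0.065,-0.21,0.005],0.3],[[-0.9,-9,-10.5],[-0.075,-0.24,0.009],0.3],[[-0.9,-9,-11.7],[-0.082,-0.265,0.014],0.3],[[-0.9,-9,-11.7],[-0.086,-0.277,0.017],0.3],[[-0.9,-9,-11.7],[-0.086,-0.277,0.017],0.3],[[-0.9,-9,-11.7],[-0.086,-0.277,0.017],0.3]]' | grep -E "tool|grip|finger"
python3 -c "
from d import *
store([-.9,-9,-11.7],[-.086,-.277,.017])"; python3 fr.py amber wrist,scene
```

```text
tool_pos: [560.6, 7.0, 70.9]
grip_width: 49.0
finger_force: 30.0
wrist 9368 x 3.1 75.6 y -19.5 23.9 mid [39.3  2.2] tilt deg x,y [-0.1 -0. ] underside z at mid 44.4 rect [45. 74.] 89.7
scene few 30
t 18.15 cmd [560.7   6.8  71.1] meas [560.8   7.7  71.1] rot err deg 0.04 force [-0.8  0.7 -0.7] grip 49.3 30.0
```

```bash
python3 -m handwheel '[[[0,0,0],[0,-0.001,0.008],0.3],[[0,0,0],[-0.001,-0.0015,0.016],0.3],[[0,0,0],[-0.001,-0.0015,0.024],0.3],[[0,0,0],[-0.001,-0.0015,0.03],0.3],[[0,0,0],[-0.001,-0.0015,0.035],0.3],[[0,0,0],[-0.001,-0.0015,0.038],0.3],[[0,0,0],[-0.001,-0.0015,0.04],0.3],[[0,0,0],[-0.001,-0.0015,0.04],0.3],[[0,0,0],[-0.001,-0.0015,0.04],0.3]]' | grep -E "tool|cont|finger"
python3 -c "
from d import *
store([0,0,0],[-.001,-.0015,.04]);check()"
python3 -m handwheel '[[[0,0,0],[0,0,0.001],0.3],[[0,0,0],[0,0,0.001],0.3]]' | grep -E "tool|cont"
python3 -m handwheel '[[[0,0,0],[0,0,0.001],0.3],[[0,0,0],[0,0,0.001],0.3]]' | grep -E "tool|cont"
```

```text
tool_pos: [567.5, 3.8, 32.0]
contact_force: [0.6, 0.6, -0.6]
finger_force: 30.0
t 19.05 cmd [567.5   3.9  31.8] meas [567.5   3.8  32. ] rot err deg 0.03 force [ 0.6  0.6 -0.6] grip 49.1 30.0
tool_pos: [567.6, 3.8, 30.9]
contact_force: [0.4, 0.7, -0.0]
tool_pos: [567.7, 3.8, 29.7]
contact_force: [-1.0, -0.1, -0.9]
```

```bash
python3 -m handwheel '[[[0,0,0],[0,0,0.001],0.3],[[0,0,0],[0,0,0.001],0.3]]' | grep -E "tool|cont"
python3 -m handwheel '[[[0,0,0],[0,0,0.0005],0.3],[[0,0,0],[0,0,0.001],0.3],[[0,0,0],[0,0,0.001],0.3]]' | grep -E "tool|cont"
```

```text
tool_pos: [567.8, 3.8, 28.7]
contact_force: [0.0, 0.5, -0.3]
tool_pos: [568.0, 3.7, 28.1]
contact_force: [-0.8, -0.9, 1.3]
```

```bash
python3 -m handwheel '[[[0,0,0],[0,0,0.0005],0.3],[[0,0,0],[0,0,0.0005],0.3]]' | grep -E "tool|cont"
```

```text
tool_pos: [568.1, 3.7, 28.0]
contact_force: [-3.5, 0.4, 7.3]
```

Contact confirmed. I'll ease off, release and retreat.

```bash
python3 -m handwheel '[[[0,0,0],[0,0,-0.0006],0.3],[[0,0,0],[0,0,-0.0006],0.3],[[0,0,0],[0,0,-0.0006],0.72],[[0,0,0],[0,0,-0.0006],0.72],[[0,0,0],[0,0,-0.0006],0.72],[[0,0,0],[0,0,-0.0006],0.72],[[0,0,0],[0,0,-0.01],0.72],[[0,0,0],[0,0,-0.03],0.72],[[0,0,0],[0,0,-0.06],1],[[0,0,0],[0,0,-0.09],1],[[0,0,0],[0,0,-0.12],1],[[0,0,0],[0,0,-0.12],1]]'
python3 -c "
from d import *
store([0,0,0],[0,0,-.1151])"; python3 fr.py amber wrist,scene; python3 fr.py green wrist,scene
python3 - <<'E'
from h import *
a=capture("wrist")["image"];b=capture("scene")["image"][170:260,210:350]
cv2.imwrite("pics/final.png",np.hstack([cv2.resize(a,(400,300)),cv2.resize(b,(400,300))])[:,:,::-1])
E
```

```text
time: 21.35
tool_pos: [551.8, 7.3, 150.9]
tcp_rot: [3.141, 0.166, 2.943]
contact_force: [-0.3, -0.6, 0.6]
grip_width: 90.6
finger_force: 0.0
wrist 4332 x 4.3 77.5 y -21.4 22.3 mid [40.9  0.5] tilt deg x,y [-0.2  0. ] underside z at mid 0.8 rect [74. 45.] 0.3
scene few 47
t 21.45 cmd [549.8   7.5 145.5] meas [549.8   7.4 146.9] rot err deg 0.12 force [ 0.2  1.5 -0. ] grip 91.9 0.0
wrist 2817 x 4.8 47.0 y -20.3 21.8 mid [25.9  0.8] tilt deg x,y [-0.2  0.1] underside z at mid 0.8 rect [43. 43.] 0.1
scene 138 x 5.0 46.3 y -22.3 20.6 mid [25.6 -0.8] tilt deg x,y [-0.5 -0.4] underside z at mid 1.7 rect [43. 45.] 2.4
t 21.55 cmd [549.8   7.5 145.5] meas [549.    7.5 145.1] rot err deg 0.09 force [-0.2 -0.2 -0.8] grip 92.0 0.0
```

View pics/final.png

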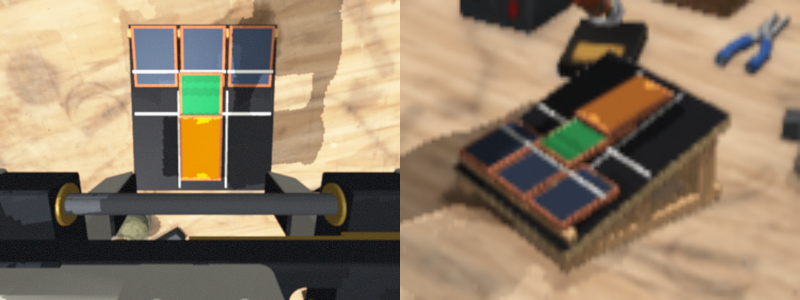

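The final view shows both slates centred and straight. Green's lower edge is on the lower line at (202,73), amber's is on the upper line at (202,115), and the gripper is clear.

```bash
python3 -c "
from plant import close_job
print(close_job())"
```

```text
the job is handed in; nothing more can be done
None
```

Both slates are laid and the job is handed in at about 21.5 s; the last camera check put green and amber within about 1 mm of their places, parallel and released, but `close_job()` gave no verdict.

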